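# Close the spares box and take off its outer lid

## Task

Close the grey spares box: fold its narrow inside flap flat, then the wide flap over it; then lift the two nested lids together by the inner lid's square stem, lower them gently onto the box until the inner lid sits fully home, and let go of the stem. Next lift the outer lid alone by its collar, straight up off the stem, and finish still holding it in the gripper, level and still, over the box and a few centimetres clear of the stem, with the inner lid left seated and the flaps shut. Never part the lids before the inner one is seated, and leave the other things on the shelf where they are.

Things in the scene. Friction and masses are not known exactly. Their poses are not given: they have to be found in the camera images.
- spares_box: Open grey plastic box fixed to the shelf, 130 (x) x 110 (y) x 80 mm high, walls 5 mm: mouth 120 x 100 mm inside. Origin at the centre of its underside, z up, yaw up to about 25 degrees either way. Two flaps are hinged along x inside the mouth, at the +y and -y walls. A loose seat post collar lies on its floor.
- box_mouth (a point): Centre of the box mouth, level with the top of the rim (80 mm above the shelf); axes as the box.
- narrow_flap (a joint): 0 = flat shut (its stop), 1.57 = upright; starts nearly upright. 116 mm long (x), 46 mm from hinge to free edge, 3 mm thick. Hinge line along the box's x at box y = +48.5, z = 60 mm; folds towards -y; when shut its top is 18.5 mm below the rim. Stays at any angle (0.03 N m friction, under 2 N at the edge moves it).
- narrow_flap_edge (a point): Middle of the narrow flap's free edge.
- wide_flap (a joint): 0 = flat shut (its stop), 1.57 = upright; starts nearly upright. 116 mm long (x), 60 mm from hinge to free edge, 3 mm thick. Hinge line along the box's x at box y = -48.5, z = 64.5 mm; folds towards +y, lapping over the narrow flap; when shut its top is 14 mm below the rim. Same friction.
- wide_flap_edge (a point): Middle of the wide flap's free edge.
- inner_lid: Loose aluminium lid, about 0.18 kg, starting on the shelf under the outer lid. Origin: centre of its underside. Plug 112 (x) x 92 (y) mm, z 0 to 10 mm (lowest 4 mm: 106 x 86), 4 mm play a side in the mouth; plate 134 x 114 mm, z 10 to 18, rests on the rim; square stem on it. Home: plate on the rim, origin 10 mm below box_mouth, x along the box's x (either way round).
- stem_top (a point): Centre of the top of the inner lid's stem: 18 x 18 mm square, sides along the lid's x and y, 60 mm tall (lid z 18 to 78 mm). It passes through the outer lid and stands 26 mm above its collar. Lifting the stem carries both lids; nothing fastens them.
- outer_lid: Loose aluminium lid, about 0.14 kg, resting on the inner lid (origin 13 mm above the inner's). Origin: centre of its lower edge, z up. Plate 146 (x) x 126 (y) mm, z 5 to 9, with a 5 mm deep skirt round the inner's plate (3 mm play) and a collar. Clear of the stem when its lower edge is above the stem's top: over 65 mm higher than when resting.
- collar_top (a point): Centre of the top of the outer lid's collar: square tube 34 x 34 mm outside, 26 x 26 mm inside, sides along the lid's x and y, lid z 9 to 39 mm, round the hole for the stem. Lifting it carries the outer lid alone.
- glass_dish: Bystander: small round glass dish, 60 mm across, 22 mm high, between box and lids. Origin at its underside.
- pedal_wrench: Bystander: steel wrench, 220 mm, lying at the robot's right. Origin at its middle, underside.
- lever_cover: Bystander: plastic brake lever cover, about 75 mm long, 12 mm high. Origin at its underside.
- valve_cap: Bystander: black valve cap 12 mm across, 18 mm high, standing. Origin at its underside.
- oil_bottle: Bystander: white bottle 40 mm across, 100 mm high, standing. Origin at its underside.

How it is judged:
By the outcome, as a careful person would: the job done as asked, in the order asked, and still so for the second after the job is handed in, while the arm keeps its last pose, push and grip.
It also fails if it takes over 70 s, if anything falls off the work surface, if the arm or the gripper's body presses on something with over 40 N, if the wrist force passes 120 N, or if a joint passes its speed limit or range.

## Robot

A 6-joint arm with a two-finger parallel gripper is mounted at the origin on the work surface. World frame = base frame: x ahead of the robot, y to its left, z up, the work surface at z = 0. Lengths are in m, angles in rad, forces in N, time in s.
With the tool pointing down it reaches from about 0.35 to 0.775 m from the base axis. Payload 7.3 kg.
Tool frame: the origin (TCP) lies on the mounting face of the last link; the fingertips stand 178 mm ahead of it and the grasp point (between the pads) lies 159 mm ahead of it (robot.tcp_to_tips is the distance from the TCP to the fingertips, in m); z points along the fingers, y is the direction in which the jaws open and shut (so a half turn about z gives the same grasp; the last joint's range is limited). The gripper opens to 92 mm and grips with 3 to 60 N. Pads are 19 mm wide; open, the fingers measure 130 mm over their backs; the gripper's body (75 mm by 190 mm) begins 47 mm behind the grasp point.
Start: joints at [-0.146, 0.342, 1.524, -0, 1.275, -0.146], TCP at [0.525, 0, 0.405] pointing down, gripper open.
Joint ranges: [-2.53, 2.53], [-0.77, 2.02], [0.04, 2.7], [-1, 4.14], [0.28, 2.66], [-3.11, 3.11]. Speed limits (rad/s): [2.57, 2.57, 3.14, 3.14, 3.14, 3.14].

## Interface

Orientations are given as [roll, pitch, yaw] about the fixed x, y, z axes, in that order (R = Rz(yaw) Ry(pitch) Rx(roll)).
In Python, from cell import robot, viewer gives the robot as it stands.
- The arm moves only by the shell command python3 -m creep 'ROWS' [OPENING] [FORCE]. ROWS is JSON, a list that holds one entry, the list of rows, each a list of 6 numbers: the shift along the world's x, y, z in mm, then the turn, a rotation vector about the world's x, y, z in degrees. A call has 1 to 5 rows; each row shifts and turns the pose as measured when the row begins; what a row does not reach is not made up. A row lasts 1/12 s, in which the tool goes at most 41.7 mm and 7.16 degrees, less where a joint would pass 70% of its speed; a pose out of reach is approached as far as the arm can. A call with a gripper value outside its range is refused whole. OPENING is the closure, from -1 (fully open) to 1 (shut), set as the call begins (- or left out, the last holds). The fingers move at their own pace and stop on an object; FORCE is the grip in N (left out, the last holds). Time passes only in rows, so rows that do not move let the fingers close. It gives the time, the measured TCP pose, the force and the opening at its end, in the units of the state.
- robot.observe(): the state, without advancing time (a new reading comes with each control period).
- viewer.read_camera(name): name is "scene" or "side" or "wrist"; returns the picture (384x512x3 uint8, blue, green, red); there is no depth.
- viewer.camera_model(name): a dict with "fx", "fy", "cx", "cy" (pixels), "k1" (the pictures are not rectified: a ray, as slopes to the right and down, at radius r is drawn at 1 + k1 r^2 times it, then the intrinsics apply), "pose" (4x4, takes a point from camera to world coordinates); the wrist camera has in their place "mount" (4x4, takes a point from camera to tool coordinates, whose origin is the TCP and whose axes are the flange's). Camera axes: x right, y up, looking along -z (the intrinsics and any distortion apply to the point x, -y, -z); pixel columns grow to the right and rows downward; lengths in m; the calibration is good to about 2 mm. A picture is of the moment at which its call begins: read the wrist's pose just before it. camera_model takes no time and is no camera call.
- robot.hand_in(): hands the job in, once; it reports no verdict.
The state is a dict: "time": time; "qpos": joint angles; "qvel": joint speeds; "joint_efforts": joint torques, N m; "tool_pos": TCP position; "tool_rot": TCP orientation; "contact_force": force on the tool from outside, world axes, zero at the start; "torque": the same for the moment, N m; "opening": finger opening in m.
Only numpy, scipy, OpenCV 4.12 (cv2) and the standard library are available. Lean on these libraries where they do the work, as an engineer would, in place of code of your own. Each camera call takes 0.05 s, during which the arm holds its last target. There are 200 camera calls.

## Working session

There is one attempt and no reset: what is moved stays moved. The work goes in short steps, Python scripts to look and compute and a shell command to move; the robot and the scene stay as the last step left them, time stands still between calls to the robot, and variables do not carry over. Pictures are saved under pics/ and viewed, about 8 in all and at most 12, crops included, and the job is handed in when it is done.

```bash
ls; mkdir -p pics
cat > h.py <<'E'
import numpy as np, cv2
from cell import robot, viewer
from scipy.spatial.transform import Rotation as R
def T():
    s=robot.observe(); M=np.eye(4); M[:3,:3]=R.from_euler('xyz',s['tool_rot']).as_matrix(); M[:3,3]=s['tool_pos']; return M
def shot(name,fn=None):
    m=viewer.camera_model(name); 
    P=np.array(m['pose']) if 'pose' in m else T()@np.array(m['mount'])
    im=viewer.read_camera(name)
    if fn: cv2.imwrite('pics/'+fn,im); np.save('pics/'+fn+'.npy',P)
    return im,m,P
def ray(m,P,uv):
    d=np.array([(uv[0]-m['cx'])/m['fx'],(uv[1]-m['cy'])/m['fy']]); u=d.copy()
    for _ in range(20): u=d/(1+m['k1']*(u@u))
    v=P[:3,:3]@np.array([u[0],-u[1],-1]); return P[:3,3],v/np.linalg.norm(v)
def onz(m,P,uv,z):
    o,v=ray(m,P,uv); return o+v*(z-o[2])/v[2]
def proj(m,P,X):
    c=np.linalg.inv(P)@np.append(X,1); u=np.array([c[0],-c[1]])/-c[2]; u=u*(1+m['k1']*(u@u))
    return np.array([m['fx']*u[0]+m['cx'],m['fy']*u[1]+m['cy']])
def two(a,b):
    A=[];B=[]
    A=np.zeros((3,3));B=np.zeros(3)
    for o,v in (a,b):
        Q=np.eye(3)-np.outer(v,v);A+=Q;B+=Q@o
    return np.linalg.solve(A,B)
E
python3 - <<'E'
from h import *
for n in ('scene','side','wrist'):
    im,m,P=shot(n,n+'0.png'); print(n,{k:np.round(v,3) for k,v in m.items() if k not in('pose','mount')},P.round(3).tolist())
print(robot.observe())
a=[cv2.imread(f'pics/{n}0.png') for n in('scene','side')]
E
```

```text
pics
scene {'fx': np.float64(397.218), 'fy': np.float64(397.218), 'cx': np.float64(255.245), 'cy': np.float64(185.74), 'k1': np.float64(-0.107)} [[-0.301, -0.822, 0.484, 1.1], [0.954, -0.26, 0.152, 0.146], [0.001, 0.507, 0.862, 0.988], [0.0, 0.0, 0.0, 1.0]]
side {'fx': np.float64(494.41), 'fy': np.float64(494.41), 'cx': np.float64(259.745), 'cy': np.float64(197.977), 'k1': np.float64(0.008)} [[-0.995, 0.068, -0.075, 0.48], [-0.099, -0.478, 0.873, 1.416], [0.024, 0.876, 0.483, 0.851], [0.0, 0.0, 0.0, 1.0]]
wrist {'fx': np.float64(274.913), 'fy': np.float64(274.913), 'cx': np.float64(254.397), 'cy': np.float64(186.001), 'k1': np.float64(-0.025)} [[1.0, 0.0, 0.002, 0.525], [-0.001, 0.969, 0.248, 0.065], [-0.002, -0.248, 0.969, 0.383], [0.0, 0.0, 0.0, 1.0]]
{'time': 0.15, 'qpos': array([-1.46043368e-01,  3.42542088e-01,  1.52477539e+00, -8.91455373e-06,
        1.27539795e+00, -1.46007731e-01]), 'qvel': array([-0.00019397, -0.00313351, -0.00144996, -0.00100125, -0.00099471,
       -0.00060655]), 'joint_efforts': array([ 7.52666965e-04, -4.31470585e+01, -2.44352603e+01,  7.18239485e-02,
        5.38185902e-02, -1.32920518e-04]), 'tool_pos': array([5.24902832e-01, 1.25752147e-05, 4.04222937e-01]), 'tool_rot': array([-3.14048058e+00, -1.54917451e-04,  1.57076320e+00]), 'contact_force': array([ 0.13250937,  0.11679445, -0.2926568 ]), 'torque': array([ 0.00277247, -0.003156  ,  0.02509514]), 'opening': 0.0918096988843517}
```

View pics/scene0.png

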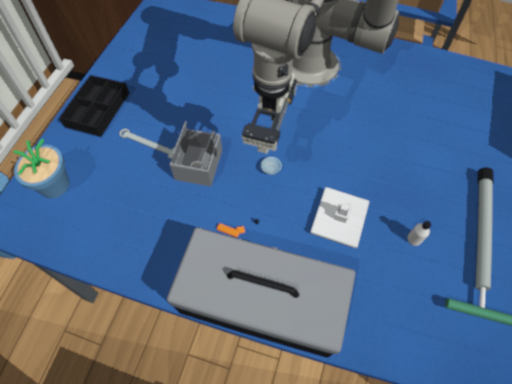

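View pics/side0.png

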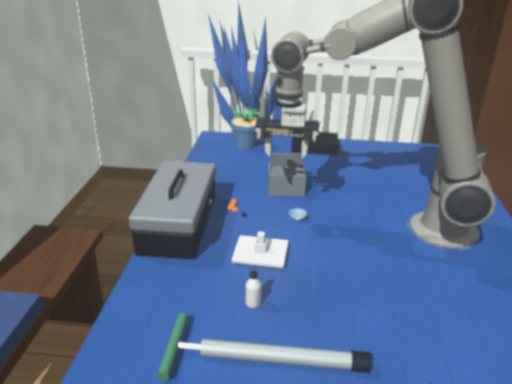

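Run:
```python
from h import *
im,m,P=cv2.imread('pics/scene0.png'),viewer.camera_model('scene'),np.load('pics/scene0.png.npy')
def plate(im,m,P,roi,z,thr=200):
    x0,y0,x1,y1=roi; hsv=cv2.cvtColor(im,cv2.COLOR_BGR2HSV)
    k=((hsv[...,1]<50)&(hsv[...,2]>thr)).astype(np.uint8); q=np.zeros_like(k); q[y0:y1,x0:x1]=k[y0:y1,x0:x1]
    c=max(cv2.findContours(q,0,2)[0],key=cv2.contourArea)
    w=np.array([onz(m,P,p[0],z)[:2] for p in c]).astype(np.float32)*1000
    return cv2.minAreaRect(cv2.convexHull(w))
print(plate(im,m,P,(300,170,385,260),.022,170))
m2=viewer.camera_model('side');P2=np.load('pics/side0.png.npy')
im2=cv2.imread('pics/side0.png')
print(plate(im2,m2,P2,(220,220,300,280),.022,170))
c=[cv2.resize(im[115:190,165:285],None,fx=5,fy=5,interpolation=2)[:, :600],cv2.resize(im2[145:205,255:355],None,fx=5,fy=5,interpolation=2)[:,:300]]
h=max(x.shape[0] for x in c)
cv2.imwrite('pics/c1.png',np.hstack([c[0][:, :300],cv2.copyMakeBorder(c[1],0,75,0,0,0)]))
```

```text
((577.6871948242188, 224.41494750976562), (127.98189544677734, 148.71437072753906), 86.96912384033203)
((576.1224975585938, 217.7290802001953), (170.20562744140625, 149.37648010253906), 86.9827880859375)
```

View pics/c1.png

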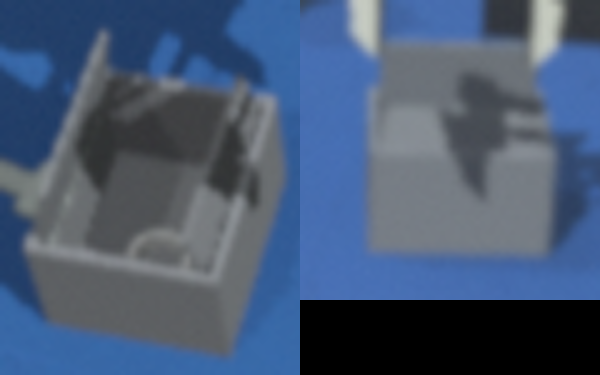

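Run:
```python
from h import *
m,P=viewer.camera_model('scene'),np.load('pics/scene0.png.npy')
a,b,c=[onz(m,P,p,.08)*1000 for p in((170.4,163.2),(209.4,170.4),(220,134.4))]
print(a,b,c,np.linalg.norm(a-b),np.linalg.norm(b-c),(a+c)/2, np.degrees(np.arctan2(*(b-c)[1::-1])),np.degrees(np.arctan2(*(b-a)[1::-1])))
m,P=viewer.camera_model('side'),np.load('pics/side0.png.npy')
a,b=[onz(m,P,p,.08)*1000 for p in((268.6,174),(306,175.2))]
print(a,b,np.linalg.norm(a-b),np.degrees(np.arctan2(*(a-b)[1::-1])))
```

```text
[ 592.10780202 -259.28123817   80.        ] [ 581.72581803 -147.80716827   80.        ] [ 457.36517484 -162.82009693   80.        ] 111.95648195608523 125.26355256841858 [ 524.73648843 -211.05066755   80.        ] 6.883488072622456 95.32081492522444
[ 586.59198072 -157.56782083   80.        ] [ 454.43881063 -167.38489935   80.        ] 132.51730224719606 4.248448443174629
```

```bash
python3 -m creep '[[[0,-40,0,0,0,0],[0,-40,0,0,0,0],[0,-40,0,0,0,0],[0,-40,0,0,0,0],[0,-20,0,0,0,0]]]' && python3 -m creep '[[[0,0,0,0,0,0]]]'
python3 - <<'E'
from h import *
im,m,P=shot('wrist','w1.png')
cv2.imwrite('pics/w1b.png',cv2.resize(im,(800,600)))
E
```

```text
time: 0.57
tool_pos: [0.5241, -0.1807, 0.4031]
tool_rot: [-3.139, -0.003, 1.583]
contact_force: [0.1, -0.2, -0.2]
opening: 0.0916
time: 0.65
tool_pos: [0.5238, -0.1845, 0.4025]
tool_rot: [-3.138, -0.002, 1.579]
contact_force: [0.2, -0.3, -0.2]
opening: 0.0911
```

View pics/w1b.png

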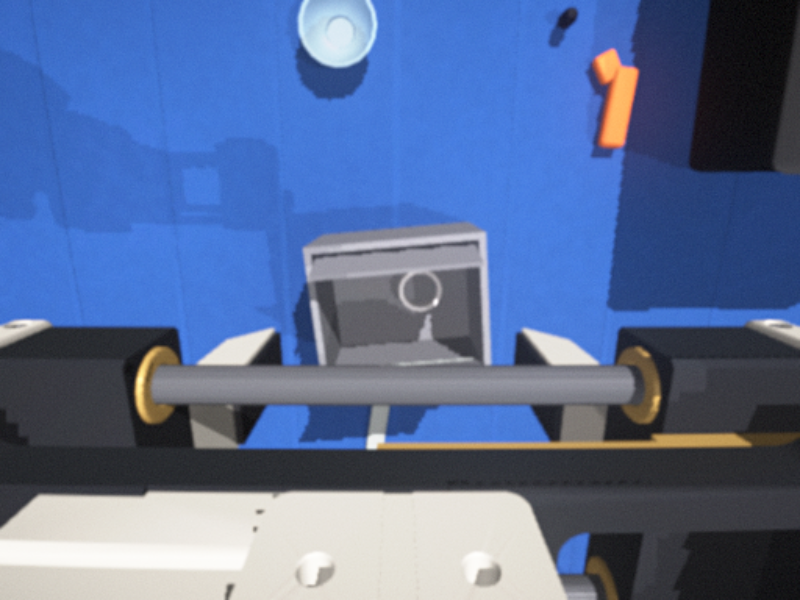

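Run:
```python
from h import *
m,P=viewer.camera_model('wrist'),np.load('pics/w1.png.npy')
f=.64
a,b,c,d=[onz(m,P,(p[0]*f,p[1]*f),.08)*1000 for p in((304,247),(487,233),(491,362),(317,362))]
print(a,b,c,d,np.linalg.norm(a-b),np.degrees(np.arctan2(*(b-a)[1::-1])),np.degrees(np.arctan2(*(b-c)[1::-1])),np.degrees(np.arctan2(*(a-d)[1::-1])))
im=cv2.imread('pics/w1.png')
cv2.imwrite('pics/w1c.png',cv2.resize(im[130:240,180:330],None,fx=5,fy=5,interpolation=2))
print(onz(m,P,(338*f,15*f),.022), onz(m,P,(338*f,32*f),.00))
```

```text
[ 455.9371919  -164.67577685   80.        ] [ 584.77826693 -153.76656639   80.        ] [ 593.55844525 -251.13572472   80.        ] [ 461.73245609 -252.32910542   80.        ] 129.30210163499734 4.839794898535421 95.15266067826035 93.7826472673021
[0.47601614 0.00220574 0.022     ] [ 0.47287102 -0.00269256  0.        ]
```

View pics/w1c.png

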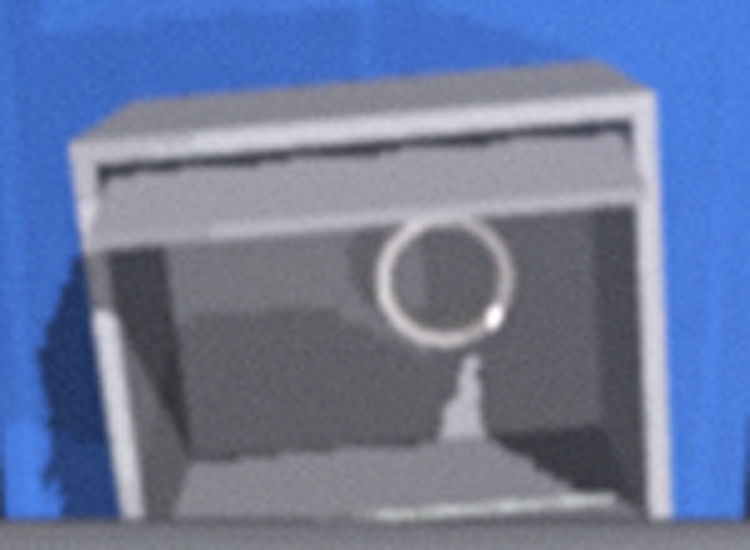

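```bash
python3 -m creep '[[[-5,41,0,0,0,4.5],[0,5,-35,0,0,0],[0,0,-36,0,0,0],[0,0,-36,0,0,0],[0,0,-25,0,0,0]]]' 1 20 && python3 -m creep '[[[0,0,0,0,0,0],[0,0,0,0,0,0]]]'
```

```text
time: 1.12
tool_pos: [0.5191, -0.1308, 0.2727]
tool_rot: [3.131, 0.002, 1.662]
contact_force: [0.7, 0.1, 0.3]
opening: 0.0631
time: 1.28
tool_pos: [0.5175, -0.1272, 0.268]
tool_rot: [3.141, -0.004, 1.665]
contact_force: [0.2, -1.0, 0.1]
opening: 0.0498
```

```bash
python3 -m creep '[[[1,-13,0,0,0,0],[1,-13,0,0,0,0],[1,-13,0,0,0,0],[1,-13,0,0,0,0],[1,-10,0,0,0,0]]]' && python3 -m creep '[[[0,0,0,0,0,0],[0,0,0,0,0,0]]]'
python3 - <<'E'
from h import *
im,m,P=shot('scene','s2.png')
im2,_,_=shot('side','d2.png')
cv2.imwrite('pics/s2c.png',np.hstack([cv2.resize(x,(400,400),interpolation=2) for x in(im[100:200,150:250],im2[100:200,235:335])]))
E
```

```text
time: 1.7
tool_pos: [0.5245, -0.1923, 0.2745]
tool_rot: [3.134, -0.0, 1.669]
contact_force: [1.0, -0.6, -0.5]
opening: 0.0164
time: 1.87
tool_pos: [0.5247, -0.1966, 0.2759]
tool_rot: [3.131, 0.002, 1.664]
contact_force: [0.8, -1.5, -0.6]
opening: 0.0034
```

View pics/s2c.png

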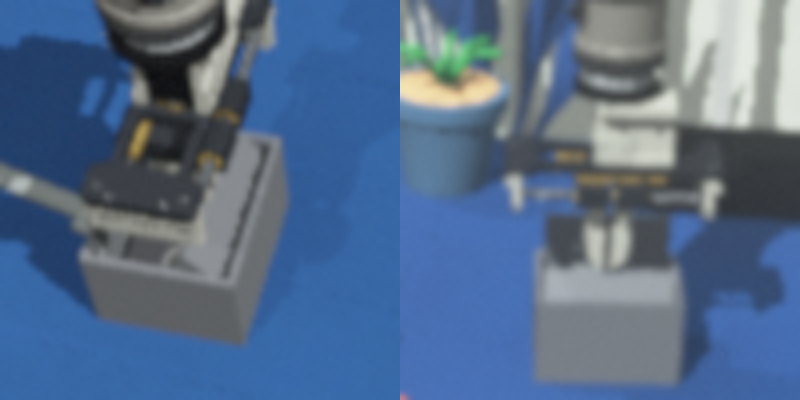

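```bash
python3 -m creep '[[[0,0,-10,0.3,0,0],[0,0,-8,0,0,0],[0,0,-6,0,0,0],[0,0,-5,0,0,0],[0,0,-4,0,0,0]]]' && python3 -m creep '[[[0,0,-3,0,0,0],[0,0,-3,0,0,0],[0,0,-2,0,0,0]]]'
```

```text
time: 2.38
tool_pos: [0.5249, -0.1946, 0.2404]
tool_rot: [3.129, -0.002, 1.667]
contact_force: [0.7, -0.3, 1.3]
opening: 0.0003
time: 2.63
tool_pos: [0.5247, -0.1942, 0.2394]
tool_rot: [3.128, 0.0, 1.67]
contact_force: [-6.4, 1.6, 15.0]
opening: 0.0001
```

```bash
python3 -m creep '[[[0,0,25,0,0,0],[0,0,32,0,0,0],[0,0,22,0,0,0],[2,-20,0,0.5,0,0],[3,-30,0,0,0,0]]]' && python3 -m creep '[[[3,-35,0,0,0,0],[0,-5,0,0,0,0],[0,0,-15,0,0,0],[0,0,-20,0,0,0],[0,0,-3,0,0,0]]]' && python3 -m creep '[[[0,0,0,0,0,0]]]'
```

```text
time: 3.05
tool_pos: [0.5285, -0.2386, 0.3208]
tool_rot: [3.132, -0.015, 1.677]
contact_force: [0.7, 0.4, 0.2]
opening: 0.0004
time: 3.47
tool_pos: [0.5318, -0.2838, 0.2817]
tool_rot: [3.129, -0.012, 1.674]
contact_force: [-0.8, 0.4, -0.9]
opening: 0.0002
time: 3.55
tool_pos: [0.5316, -0.2834, 0.2805]
tool_rot: [3.131, -0.014, 1.674]
contact_force: [0.2, 0.1, -0.3]
opening: 0.0005
```

```bash
python3 -m creep '[[[-1,12,-2,0,0,0],[-1,13,-2,0,0.3,0],[-1,13,-1,0,0.3,0],[-1,13,-1,0,0.2,0],[-1,8,0,0,0,0]]]' && python3 -m creep '[[[0,0,0,0,0,0],[0,0,0,0,0,0]]]'
python3 - <<'E'
from h import *
im,m,P=shot('scene','s3.png')
im2,_,_=shot('side','d3.png')
cv2.imwrite('pics/s3c.png',np.hstack([cv2.resize(x,(400,400),interpolation=2) for x in(im[100:200,150:250],im2[100:200,235:335])]))
E
```

```text
time: 3.97
tool_pos: [0.5263, -0.2184, 0.2756]
tool_rot: [-3.138, -0.015, 1.674]
contact_force: [0.2, 0.3, -0.2]
opening: 0.0008
time: 4.13
tool_pos: [0.5263, -0.2146, 0.2766]
tool_rot: [-3.138, -0.015, 1.678]
contact_force: [-0.1, -0.4, 0.6]
opening: 0.0006
```

View pics/s3c.png

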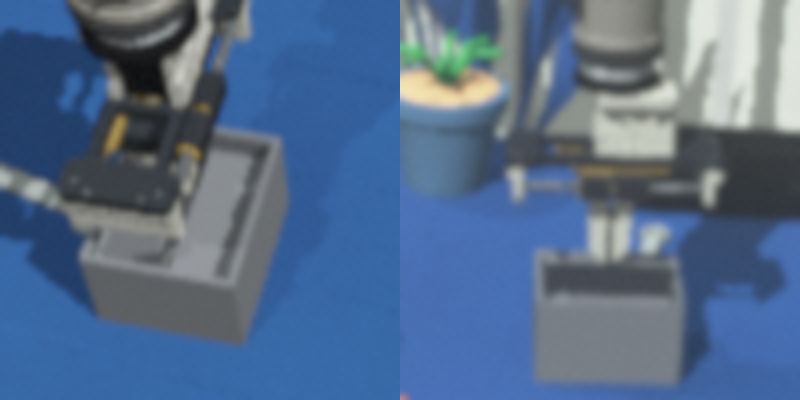

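```bash
python3 -m creep '[[[0,-4,-10,0,0,0],[0,0,-8,0,0,0],[0,0,-6,0,0,0],[0,0,-4,0,0,0],[0,0,-3,0,0,0]]]' && python3 -m creep '[[[0,0,-3,0,0,0],[0,0,-2,0,0,0],[0,0,-2,0,0,0]]]'
```

```text
time: 4.65
tool_pos: [0.5265, -0.2218, 0.2433]
tool_rot: [-3.141, -0.014, 1.674]
contact_force: [-5.2, 8.3, 36.4]
opening: 0.0005
time: 4.9
tool_pos: [0.5262, -0.2217, 0.244]
tool_rot: [3.141, -0.013, 1.674]
contact_force: [-4.9, 3.7, 14.5]
opening: 0.0004
```

```bash
python3 -m creep '[[[0,0,30,0,0,0],[0,0,35,0,0,0],[0,0,35,0,0,0],[5,20,30,0,0,0],[5,35,10,0,0.3,-3]]]' && python3 -m creep '[[[7,40,0,0,0,-3],[7,40,0,0,0,-3],[7,40,0,0,0,0],[7,40,0,0,0,0],[5,40,0,0,0,0]]]' -1 && python3 -m creep '[[[5,40,0,0,0,0],[3,40,0,0,0,0],[0,35,0,0,0,0],[0,20,0,0,0,0],[0,0,0,0,0,0]]]'&& python3 -m creep '[[[0,0,0,0,0,0]]]'
```

```text
time: 5.32
tool_pos: [0.5337, -0.1705, 0.3848]
tool_rot: [-3.129, -0.018, 1.613]
contact_force: [1.9, -0.5, 0.4]
opening: 0.0005
time: 5.73
tool_pos: [0.5673, 0.0333, 0.3885]
tool_rot: [-3.138, -0.014, 1.491]
contact_force: [1.8, 0.7, 0.3]
opening: 0.0295
time: 6.15
tool_pos: [0.5748, 0.1812, 0.3856]
tool_rot: [-3.136, -0.016, 1.496]
contact_force: [0.0, -0.2, 0.3]
opening: 0.0624
time: 6.23
tool_pos: [0.5747, 0.1822, 0.3849]
tool_rot: [-3.135, -0.015, 1.498]
contact_force: [0.4, -0.5, -0.2]
opening: 0.0693
```

Run:
```python
from h import *
im,m,P=shot('wrist','w4.png')
cv2.imwrite('pics/w4b.png',cv2.resize(im[40:300,110:410],None,fx=2.6,fy=2.3,interpolation=2)) if 0 else cv2.imwrite('pics/w4b.png',cv2.resize(im[60:280,130:420],None,fx=2.7,fy=2.7,interpolation=2))
```

```text
(no output)
```

View pics/w4b.png

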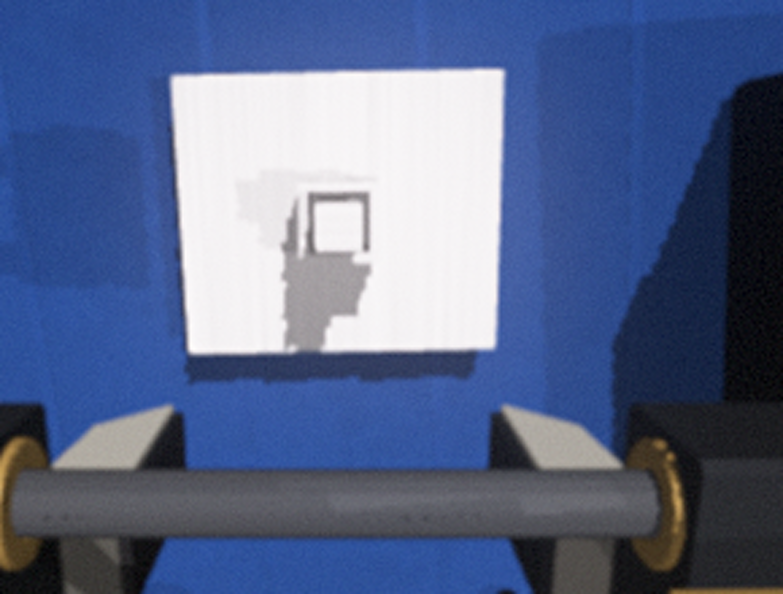

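Run:
```python
from h import *
m,P=viewer.camera_model('wrist'),np.load('pics/w4.png.npy')
g=lambda p,z:onz(m,P,(p[0]/2.7+130,p[1]/2.7+60),z)*1000
c=[g(p,.022) for p in((171,75),(504,69),(496,349),(189,354))]
c=np.array(c);print(c,c.mean(0)); e=np.roll(c,-1,0)-c
print(np.linalg.norm(e,axis=1),np.degrees(np.arctan2(e[:,1],e[:,0])))
s=[g(p,.078) for p in((314,201),(367,201),(367,252),(314,252))];print(np.array(s),np.mean(s,0))
print(robot.observe()['opening'],T().round(4).tolist())
```

```text
[[507.39873115 290.39812213  22.        ]
 [653.34250129 282.09653071  22.        ]
 [646.70656901 155.79090082  22.        ]
 [500.39597412 163.80779001  22.        ]] [576.96094389 223.02333591  22.        ]
[146.17968553 126.47983136 146.53006754 126.78387433] [ -3.25559733 -93.00748001 176.86369227  86.8337242 ]
[[568.00171707 233.88600825  78.        ]
 [588.12020636 232.41746694  78.        ]
 [586.88214805 213.03388438  78.        ]
 [566.45040997 214.51639864  78.        ]] [577.36362036 223.46343956  78.        ]
0.07305348827370757 [[0.0733, 0.9973, -0.0056, 0.5747], [0.9972, -0.0732, 0.0158, 0.1818], [0.0153, -0.0068, -0.9999, 0.3848], [0.0, 0.0, 0.0, 1.0]]
```

```bash
python3 -m creep '[[[2,20,0,-0.9,-0.3,1.1],[1,20,-10,0,0,0],[0,0,-28,0,0,0],[0,0,-32,0,0,0],[0,0,-32,0,0,0]]]' -1 && python3 -m creep '[[[0,0,-25,0,0,0],[0,0,-10,0,0,0],[0,0,0,0,0,0]]]'&& python3 -c "
from h import *
t=T();print(t.round(4).tolist());print((t[:3,3]+.178*t[:3,2])*1000)"
```

```text
time: 6.7
tool_pos: [0.5813, 0.2161, 0.2876]
tool_rot: [3.125, -0.002, 1.509]
contact_force: [0.7, -0.3, 0.2]
opening: 0.0917
time: 6.95
tool_pos: [0.5804, 0.2106, 0.2444]
tool_rot: [3.136, 0.002, 1.503]
contact_force: [-0.6, -0.4, 0.4]
opening: 0.0915
[[0.0678, 0.9977, 0.0056, 0.5804], [0.9977, -0.0678, -0.0026, 0.2106], [-0.0022, 0.0057, -1.0, 0.2444], [0.0, 0.0, 0.0, 1.0]]
[581.34773709 210.13898012  66.40868427]
```

```bash
python3 -m creep '[[[-4,12,0,-0.1,-0.3,0.8],[0,1,-10,0,0,0],[0,0,0,0,0,0]]]' && python3 -c "
from h import *
t=T();print(t.round(4).tolist());print((t[:3,3]+.165*t[:3,2])*1000)"
```

```text
time: 7.2
tool_pos: [0.5776, 0.2225, 0.2364]
tool_rot: [3.127, 0.003, 1.515]
contact_force: [-0.5, -1.4, -1.0]
opening: 0.092
[[0.0562, 0.9983, 0.0147, 0.5776], [0.9984, -0.0561, -0.0038, 0.2225], [-0.003, 0.0149, -0.9999, 0.2364], [0.0, 0.0, 0.0, 1.0]]
[580.07244216 221.8802209   71.44960674]
```

```bash
python3 -m creep '[[[0,1,-3,0.2,0.8,0],[0,0,-1,0,0,0],[0,0,0,0,0,0]]]' && python3 -m creep '[[[0,0,0,0,0,0],[0,0,0,0,0,0],[0,0,0,0,0,0],[0,0,0,0,0,0],[0,0,0,0,0,0]]]' 1 45 && python3 -m creep '[[[0,0,0,0,0,0],[0,0,0,0,0,0],[0,0,0,0,0,0],[0,0,0,0,0,0],[0,0,0,0,0,0]]]' && python3 -c "
from h import *
t=T();print(t.round(4).tolist());print((t[:3,3]+.165*t[:3,2])*1000)"
```

```text
time: 7.45
tool_pos: [0.5784, 0.2244, 0.2351]
tool_rot: [3.137, -0.002, 1.516]
contact_force: [-0.2, 0.5, 0.7]
opening: 0.0919
time: 7.87
tool_pos: [0.5788, 0.2246, 0.2368]
tool_rot: [3.134, -0.002, 1.516]
contact_force: [0.5, 0.1, -0.5]
opening: 0.0628
time: 8.28
tool_pos: [0.5788, 0.2245, 0.2368]
tool_rot: [3.134, -0.002, 1.516]
contact_force: [0.9, -1.2, -0.1]
opening: 0.03
[[0.0549, 0.9985, 0.0076, 0.5788], [0.9985, -0.0549, 0.002, 0.2245], [0.0024, 0.0075, -1.0, 0.2368], [0.0, 0.0, 0.0, 1.0]]
[580.05965921 224.80649694  71.85465958]
```

```bash
python3 -m creep '[[[-2,-1,-4,0,0.4,0],[0,0,-1,0,0,0],[0,0,0,0,0,0],[0,0,0,0,0,0],[0,0,0,0,0,0]]]' && python3 -m creep '[[[0,0,0,0,0,0],[0,0,0,0,0,0],[0,0,0,0,0,0]]]' && python3 -c "
from h import *
t=T();print(t.round(4).tolist());print((t[:3,3]+.165*t[:3,2])*1000)"
```

```text
time: 8.7
tool_pos: [0.5766, 0.2234, 0.2318]
tool_rot: [3.141, -0.002, 1.516]
contact_force: [-0.5, -0.2, 0.7]
opening: 0.0174
time: 8.95
tool_pos: [0.5766, 0.2234, 0.2318]
tool_rot: [3.141, -0.002, 1.516]
contact_force: [-0.8, 1.2, 0.9]
opening: 0.0175
[[0.0549, 0.9985, 0.0002, 0.5766], [0.9985, -0.0549, 0.0021, 0.2234], [0.0021, 0.0001, -1.0, 0.2318], [0.0, 0.0, 0.0, 1.0]]
[576.62784492 223.71516274  66.7859289 ]
```

```bash
python3 -m creep '[[[0,0,6,0,0,0],[0,0,12,0,0,0],[0,0,20,0,0,0],[0,0,25,0,0,0],[0,0,25,0,0,0]]]' && python3 -m creep '[[[0,0,20,0,0,0],[0,0,10,0,0,0],[-1,-8,0,0,0,0],[-2,-16,0,0,0,0],[-3,-24,0,0,0,1]]]'
```

```text
time: 9.37
tool_pos: [0.5738, 0.2226, 0.3161]
tool_rot: [-3.124, 0.004, 1.516]
contact_force: [0.1, -0.1, -3.3]
opening: 0.0176
time: 9.78
tool_pos: [0.5672, 0.1764, 0.3562]
tool_rot: [-3.134, -0.001, 1.538]
contact_force: [1.1, -0.2, -3.1]
opening: 0.0178
```

```bash
python3 -c "
from h import *
im,_,_=shot('side','d5.png'); cv2.imwrite('pics/d5c.png',cv2.resize(im[130:300,180:360],None,fx=3,fy=3))"
```

```text
(no output)
```

View pics/d5c.png

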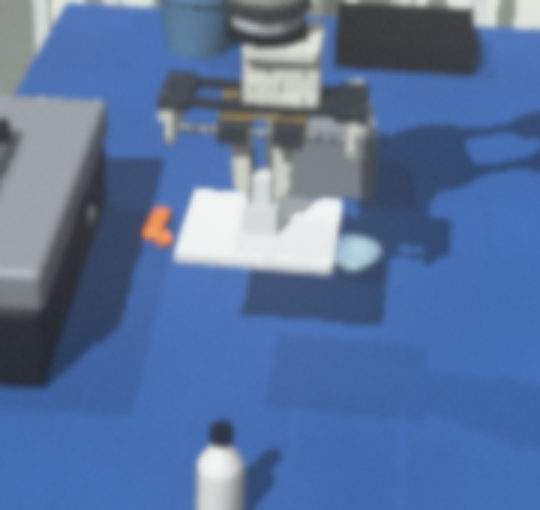

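```bash
python3 -m creep '[[[-3,-28,0,0,0,1],[-3,-32,0,0,0,1],[-3,-34,0,0,0,1],[-4,-34,0,0,0,1],[-4,-34,0,0,0,1]]]' && python3 -m creep '[[[-4,-34,0,0,0,0],[-4,-34,0,0,0,0],[-3,-34,0,0,0,0],[-2,-28,0,0,0,0],[-2,-22,0,0,0,0]]]' && python3 -m creep '[[[0,-16,0,0,0,0],[0,-10,0,0,0,0],[0,-4,0,0,0,0],[0,0,0,0,0,0]]]'  && python3 -c "
from h import *
t=T();print(t.round(4).tolist())"
```

```text
time: 10.25
tool_pos: [0.5461, 0.006, 0.3533]
tool_rot: [-3.127, 0.001, 1.634]
contact_force: [0.1, 0.3, -2.6]
opening: 0.0178
time: 10.67
tool_pos: [0.5255, -0.1569, 0.3508]
tool_rot: [-3.12, 0.001, 1.633]
contact_force: [0.4, -0.5, -4.5]
opening: 0.0176
time: 11.0
tool_pos: [0.5224, -0.1943, 0.3487]
tool_rot: [-3.115, -0.0, 1.625]
contact_force: [-0.1, -0.3, -4.0]
opening: 0.0179
[[-0.0538, 0.9982, -0.0266, 0.5224], [0.9986, 0.0538, -0.0013, -0.1943], [0.0001, -0.0266, -0.9996, 0.3487], [0.0, 0.0, 0.0, 1.0]]
```

```bash
python3 -m creep '[[[1,-8,1,0,-0.8,1],[1,-8,1,0,-0.7,0.7],[0,-2,0,0,0,0],[0,0,0,0,0,0],[0,0,0,0,0,0]]]'  && python3 -c "
from h import *
t=T();print(t.round(4).tolist());print((t[:3,3]+.225*t[:3,2])*1000)"
```

```text
time: 11.42
tool_pos: [0.5244, -0.2082, 0.3496]
tool_rot: [-3.138, -0.002, 1.659]
contact_force: [0.3, 0.2, -2.5]
opening: 0.0181
[[-0.0877, 0.9961, -0.0033, 0.5244], [0.9961, 0.0877, 0.0022, -0.2082], [0.0024, -0.0031, -1.0, 0.3496], [0.0, 0.0, 0.0, 1.0]]
[ 523.6944055  -207.75133386  124.57047205]
```

```bash
python3 -m creep '[[[1,-5,-2,0.1,-0.2,-0.2],[0,-1,-8,0,0,0],[0,0,-8,0,0,0],[0,0,-5,0,0,0],[0,0,0,0,0,0]]]'  && python3 -m creep '[[[0,0,0,0,0,0]]]'
python3 - <<'E'
from h import *
t=T();print(t.round(4).tolist());print((t[:3,3]+.225*t[:3,2])*1000)
im,m,P=shot('scene','s6.png')
im2,m2,P2=shot('side','d6.png')
t=T()
# predicted box rim corners and outer lid upper plate corners, drawn as dots
a=np.radians(4.85);B=np.array([[np.cos(a),-np.sin(a)],[np.sin(a),np.cos(a)]])
S=8
outs=[]
for I,mm,PP,(x0,y0) in((im,m,P,(155,105)),(im2,m2,P2,(245,130))):
    J=cv2.resize(I[y0:y0+75,x0:x0+50+0],None,fx=S,fy=S,interpolation=2) if 0 else cv2.resize(I[y0:y0+75,x0:x0+80],None,fx=5,fy=5,interpolation=2)
    for z in(0,.08):
      for sx in(-1,1):
        for sy in(-1,1):
          w=np.append(np.array([.525,-.2138])+B@(np.array([.065*sx,.055*sy])),z)
          q=(proj(mm,PP,w)-[x0,y0]+.5)*5; cv2.circle(J,tuple(int(v) for v in q),2,(0,0,255),-1)
    outs.append(J)
cv2.imwrite('pics/c6.png',np.hstack(outs))
E
```

```text
time: 11.83
tool_pos: [0.5256, -0.2121, 0.3238]
tool_rot: [-3.141, -0.005, 1.657]
contact_force: [-0.1, 0.0, -3.5]
opening: 0.0177
time: 11.92
tool_pos: [0.5255, -0.212, 0.323]
tool_rot: [-3.14, -0.006, 1.657]
contact_force: [0.1, 0.4, -3.2]
opening: 0.0178
[[-0.086, 0.9963, -0.0023, 0.5255], [0.9963, 0.086, 0.0061, -0.212], [0.0062, -0.0018, -1.0, 0.323], [0.0, 0.0, 0.0, 1.0]]
[ 525.00591928 -210.63619501   98.02872514]
```

View pics/c6.png

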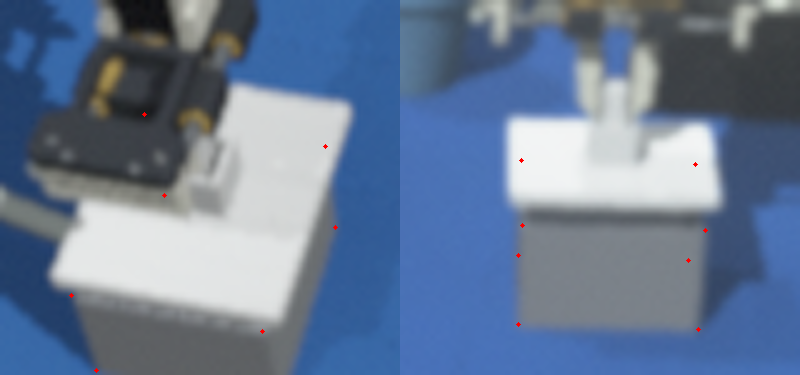

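```bash
python3 -m creep '[[[0,-1.5,0,-0.35,-0.1,0],[0,0,-3,0,0,0],[0,0,-3,0,0,0],[0,0,-2,0,0,0],[0,0,0,0,0,0]]]'  && python3 -c "
from h import *
t=T();print(t.round(4).tolist());print((t[:3,3]+.225*t[:3,2])*1000)"
```

```text
time: 12.43
tool_pos: [0.5257, -0.214, 0.3157]
tool_rot: [3.14, 0.002, 1.657]
contact_force: [0.4, 0.6, -3.6]
opening: 0.0177
[[-0.0858, 0.9963, 0.0022, 0.5257], [0.9963, 0.0858, -0.0022, -0.214], [-0.0024, 0.002, -1.0, 0.3157], [0.0, 0.0, 0.0, 1.0]]
[ 526.23457064 -214.45445204   90.73798517]
```

```bash
python3 -m creep '[[[-1,0.5,-2,0,0.1,0],[0,0,-2,0,0,0],[0,0,-2,0,0,0]]]'  && python3 -m creep '[[[0,0,-2,0,0,0],[0,0,-2,0,0,0],[0,0,-1,0,0,0]]]' && python3 -c "
from h import *
t=T();print(t.round(4).tolist());print((t[:3,3]+.225*t[:3,2])*1000)"
```

```text
time: 12.68
tool_pos: [0.5247, -0.2135, 0.3096]
tool_rot: [3.141, 0.003, 1.657]
contact_force: [-0.3, -0.1, -3.5]
opening: 0.0177
time: 12.93
tool_pos: [0.5246, -0.2134, 0.3037]
tool_rot: [3.141, 0.002, 1.657]
contact_force: [0.0, -0.4, -3.5]
opening: 0.0176
[[-0.0858, 0.9963, 0.0004, 0.5246], [0.9963, 0.0858, -0.0023, -0.2134], [-0.0023, 0.0002, -1.0, 0.3037], [0.0, 0.0, 0.0, 1.0]]
[ 524.74012281 -213.87495197   78.74246014]
```

```bash
python3 -m creep '[[[0,0,-1,0,0,0],[0,0,-1,0,0,0]]]' && python3 -m creep '[[[0,0,-1,0,0,0],[0,0,0,0,0,0]]]'
```

```text
time: 13.1
tool_pos: [0.5247, -0.2135, 0.3017]
tool_rot: [3.141, 0.003, 1.657]
contact_force: [-3.9, 2.6, 8.5]
opening: 0.0172
time: 13.27
tool_pos: [0.5246, -0.2134, 0.3022]
tool_rot: [3.141, 0.003, 1.657]
contact_force: [0.5, 0.6, -4.4]
opening: 0.0175
```

```bash
python3 -m creep '[[[0,0,-1,0,0,0]]]' && python3 -m creep '[[[0,0,0,0,0,0],[0,0,0,0,0,0],[0,0,0,0,0,0],[0,0,0,0,0,0],[0,0,0,0,0,0]]]' -1 && python3 -m creep '[[[0,0,0,0,0,0],[0,0,0,0,0,0],[0,0,0,0,0,0],[0,0,0,0,0,0],[0,0,0,0,0,0]]]'; python3 -c "
from h import *
t=T();print(t.round(4).tolist())"
```

```text
time: 13.35
tool_pos: [0.5247, -0.2135, 0.3017]
tool_rot: [3.14, 0.004, 1.657]
contact_force: [-2.0, -1.9, 4.9]
opening: 0.0176
time: 13.77
tool_pos: [0.5254, -0.2139, 0.3028]
tool_rot: [3.136, 0.006, 1.657]
contact_force: [-0.5, 0.4, -0.1]
opening: 0.0462
time: 14.18
tool_pos: [0.5255, -0.2139, 0.3027]
tool_rot: [3.136, 0.006, 1.657]
contact_force: [0.4, 0.1, -0.6]
opening: 0.0797
[[-0.0858, 0.9963, 0.006, 0.5255], [0.9963, 0.0858, -0.0056, -0.2139], [-0.0061, 0.0055, -1.0, 0.3027], [0.0, 0.0, 0.0, 1.0]]
```

```bash
python3 -m creep '[[[-1,0.5,-5,0.3,0.3,0],[0,0,-8,0,0,0],[0,0,-7,0,0,0],[0,0,-2,0,0,0],[0,0,0,0,0,0]]]'; python3 -c "
from h import *
t=T();print(t.round(4).tolist());im,_,_=shot('side','d7.png'); cv2.imwrite('pics/d7c.png',cv2.resize(im[120:200,240:320],None,fx=6,fy=6))"
```

```text
time: 14.6
tool_pos: [0.5241, -0.2132, 0.2779]
tool_rot: [-3.141, -0.001, 1.657]
contact_force: [0.7, -0.2, 0.6]
opening: 0.0921
[[-0.0858, 0.9963, -0.0005, 0.5241], [0.9963, 0.0858, 0.0006, -0.2132], [0.0006, -0.0005, -1.0, 0.2779], [0.0, 0.0, 0.0, 1.0]]
```

View pics/d7c.png

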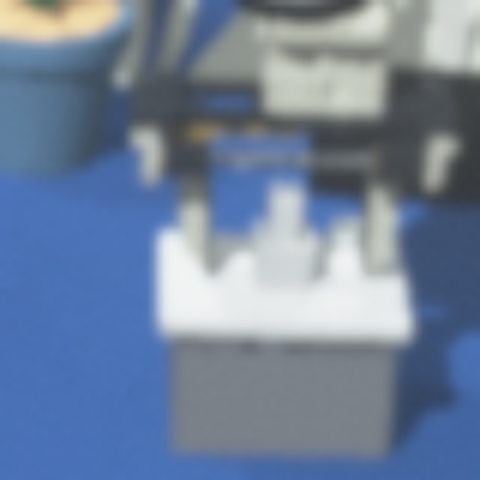

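```bash
python3 -m creep '[[[0.5,0,-3,0,0,0],[0,0,0,0,0,0],[0,0,0,0,0,0],[0,0,0,0,0,0],[0,0,0,0,0,0]]]' 1 30;  python3 -m creep '[[[0,0,0,0,0,0],[0,0,0,0,0,0],[0,0,0,0,0,0],[0,0,0,0,0,0],[0,0,0,0,0,0]]]'; python3 -m creep '[[[0,0,0,0,0,0],[0,0,0,0,0,0]]]'; python3 -c "
from h import *
t=T();print(t.round(4).tolist())"
```

```text
time: 15.07
tool_pos: [0.5249, -0.2133, 0.275]
tool_rot: [-3.142, -0.0, 1.657]
contact_force: [0.0, -0.2, -0.7]
opening: 0.0626
time: 15.48
tool_pos: [0.525, -0.2134, 0.2756]
tool_rot: [3.141, 0.0, 1.657]
contact_force: [0.9, 0.6, -0.4]
opening: 0.0338
time: 15.65
tool_pos: [0.525, -0.2134, 0.2756]
tool_rot: [3.141, 0.0, 1.657]
contact_force: [0.0, -0.6, 0.1]
opening: 0.0337
[[-0.0858, 0.9963, 0.0011, 0.525], [0.9963, 0.0858, -0.0003, -0.2134], [-0.0004, 0.001, -1.0, 0.2756], [0.0, 0.0, 0.0, 1.0]]
```

```bash
python3 -m creep '[[[0,0,3,0,0,0],[0,0,4,0,0,0],[0,0,4,0,0,0],[0,0,4,0,0,0]]]'; python3 -c "
from h import *
t=T();print(t.round(4).tolist());print((t[:3,3]+.17*t[:3,2])*1000)"
```

```text
time: 15.98
tool_pos: [0.5246, -0.2133, 0.2905]
tool_rot: [-3.14, -0.001, 1.657]
contact_force: [0.1, 0.7, -1.1]
opening: 0.0339
[[-0.0857, 0.9963, -0.0017, 0.5246], [0.9963, 0.0857, 0.0011, -0.2133], [0.0012, -0.0016, -1.0, 0.2905], [0.0, 0.0, 0.0, 1.0]]
[ 524.27809123 -213.10487112  120.45538345]
```

Force −1.1 N: about the outer lid alone. Continue straight up.

```bash
for i in 1; do python3 -m creep '[[[0,0,4,-0.05,-0.1,0],[0,0,5,0,-0.1,0],[0,0,5,0,-0.1,0],[0,0,5,0,-0.1,0]]]'; python3 -m creep '[[[0,0,5,0,-0.1,0],[0,0,5,0,-0.1,0],[0,0,5,0,-0.1,0],[0,0,5,0,-0.1,0]]]'; done; python3 -c "
from h import *
t=T();print(t.round(4).tolist());print((t[:3,3]+.17*t[:3,2])*1000)"
```

```text
time: 16.32
tool_pos: [0.5245, -0.2131, 0.3117]
tool_rot: [3.136, 0.0, 1.657]
contact_force: [0.6, 0.1, -1.5]
opening: 0.0334
time: 16.65
tool_pos: [0.5245, -0.2131, 0.3345]
tool_rot: [3.127, 0.001, 1.657]
contact_force: [0.4, 0.5, -1.0]
opening: 0.0334
[[-0.0859, 0.9962, 0.0146, 0.5245], [0.9963, 0.0859, -0.0002, -0.2131], [-0.0015, 0.0145, -0.9999, 0.3345], [0.0, 0.0, 0.0, 1.0]]
[ 526.95406274 -213.11176472  164.47410407]
```

```bash
python3 -m creep '[[[0,0,5,0,0.4,0],[0,0,6,0,0.3,0],[0,0,6,0,0.1,0],[0,0,6,0,0,0],[0,0,6,0,0,0]]]'; python3 -m creep '[[[0,0,6,0,0,0],[0,0,6,0,0,0],[0,0,4,0,0,0],[0,0,2,0,0,0],[0,0,0,0,0,0]]]'; python3 -c "
from h import *
t=T();print(t.round(4).tolist());print((t[:3,3]+.17*t[:3,2])*1000)"
```

```text
time: 17.07
tool_pos: [0.5244, -0.213, 0.3665]
tool_rot: [-3.14, -0.0, 1.657]
contact_force: [-0.5, 0.9, -1.2]
opening: 0.0335
time: 17.48
tool_pos: [0.5245, -0.2131, 0.3884]
tool_rot: [3.14, 0.002, 1.657]
contact_force: [0.0, 0.1, -1.4]
opening: 0.0338
[[-0.0858, 0.9963, 0.0014, 0.5245], [0.9963, 0.0858, -0.0015, -0.2131], [-0.0016, 0.0013, -1.0, 0.3884], [0.0, 0.0, 0.0, 1.0]]
[ 524.77289458 -213.35507601  218.41862311]
```

```bash
python3 -m creep '[[[0,0,0,0,0,0],[0,0,0,0,0,0],[0,0,0,0,0,0]]]'; python3 -c "
from h import *
a,_,_=shot('scene','s8.png');b,_,_=shot('side','d8.png'); print(abs(robot.observe()['qvel']).max())
cv2.imwrite('pics/c8.png',np.hstack([cv2.resize(a[70:200,130:260],(400,400)),cv2.resize(b[80:210,220:350],(400,400))]))"
```

```text
time: 17.73
tool_pos: [0.5244, -0.213, 0.388]
tool_rot: [3.141, 0.001, 1.657]
contact_force: [-0.4, -0.2, -1.7]
opening: 0.0343
0.001260156394922966
```

View pics/c8.png

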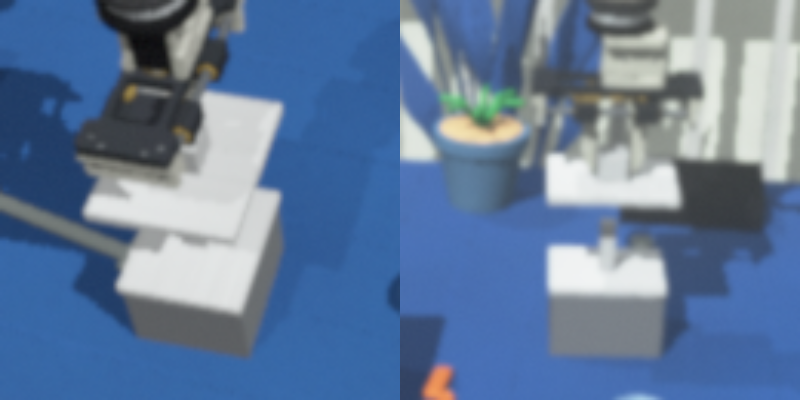

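```bash
python3 -c "
from h import *
print(robot.hand_in(), robot.observe()['time'])"
```

```text
the job is handed in; nothing more can be done
the job is handed in; nothing more can be done
```

The job is handed in, after about 18 s of the 70 s allowed.

I folded the narrow flap shut, then the wide one over it. Each met its stop within about 1 mm of the given shut height, with pushes up to about 36 N. I then carried both lids together by the stem, lowered them until the plate met the rim within 1 mm of the expected height (8.5 N), and let go. Last, I gripped the collar and lifted the outer lid straight up by about 112 mm.

**Last checks:**
- **Outer lid:** it is held level (tool tilt about 0.1°) and still, with the grip at 34 mm. Its lower edge is about 48 mm above the stem, and the wrist carries 1.1–1.7 N, which fits the outer lid alone.
- **Inner lid:** the final scene and side pictures show it seated flush on the box, with the outer lid clear above the stem.
- **Flaps:** they are hidden under the inner lid, so I know they are shut only from the tip heights when I pressed them and from the lid seating without resistance.
- **Other things on the shelf:** the arm passed well above them, but I did not measure their positions again at the end.

No check failed or disagreed.

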